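Change over the two sample cups on balance and stirrer

TASK

The two steel sample cups have to change places: the tall one standing on the balance belongs in the middle of the stirrer's plate, and the squat one on the stirrer in the middle of the balance pan; use the empty cork coaster to park one of them on the way. Finish with the white liner standing right down inside the squat cup and the knobbed lid properly seated on the tall cup. Keep both cups upright all the time and leave the amber bottle and the white jar where they stand.

Things in the scene. Friction and masses are not known exactly. Their poses are not given: they have to be found in the camera images.
- tall_cup: Tall open tapered cup of plain steel, 95 mm high, outer diameter 44 mm at the base and 56 mm at the rim, wall 2.5 mm, floor 4 mm thick (inner diameter at the rim 51 mm), about 0.14 kg. At the start it stands on the balance pan. Origin: centre of its underside; z up its axis. Any grasp across its outside, about 55 mm wide near the top, will do.
- squat_cup: Squat open tapered cup of plain steel, 60 mm high, outer diameter 54 mm at the base and 68 mm at the rim, wall 2.5 mm, floor 4 mm thick (inner diameter 49 mm at the floor, 63 mm at the rim), about 0.14 kg. At the start it stands on the stirrer plate. Origin: centre of its underside; z up its axis.
- liner: White plastic open tapered liner cup, 100 mm high, outer diameter 43 mm at the base and 61 mm at the rim, about 0.06 kg, standing upright on the bench. Origin: centre of its underside; z up its axis. It nests in the squat cup with 3 mm play all round at the bottom, its underside resting on that cup's floor (4 mm above the cup's origin), so its upper 44 mm stand clear of the cup's rim.
- lid: Steel lid, right way up on the bench: tapered plug below (10 mm deep, diameter 38 mm at the bottom, 47 at its top), flange disc 62 mm in diameter from 10 to 14 mm above the origin, upright black knob 20 mm in diameter from 14 to 44 mm. Origin: centre of the plug underside; z up. Seated, the flange lies on the tall cup rim, the origin 85 mm above that of the cup. About 0.07 kg.
- balance: Laboratory balance, fixed to the bench: white housing 210 x 150 mm, 46 mm high, display at its front, and a round steel pan 110 mm in diameter whose top is 60 mm above the bench. Origin: on the bench under the centre of the pan. In its own frame the housing reaches from x = -135 to +75 mm, y = -75 to +75 mm.
- stirrer: Magnetic stirrer, fixed to the bench: grey housing 200 x 140 mm, 51 mm high, and a round white plate 120 mm in diameter whose top is 60 mm above the bench. Origin: on the bench under the centre of the plate. In its own frame the housing reaches from x = -130 to +70 mm, y = -70 to +70 mm, with a control knob sticking out 12 mm at its -x end.
- coaster: Cork coaster fixed on the bench, a disc 110 mm in diameter and 6 mm thick, empty at the start: the free spot for parking. Origin: centre of its underside.
- bottle: Bystander: closed amber glass bottle with white cap, 52 mm in diameter, 115 mm high, loose on the bench. Leave it alone. Origin: centre of its underside.
- jar: Bystander: closed white jar with black screw cap, 60 mm in diameter, 70 mm high, loose on the bench. Leave it alone. Origin: centre of its underside.
Mind the look-alikes: they are no part of the job. Leave any red look-alike of the squat_cup alone. Leave any green look-alike of the liner alone.

How it is judged:
By the outcome, as a careful person would: the job done as asked, in the order asked, and still so for the second after the job is handed in, with the robot touching nothing.
It also fails if it takes over 136 s, if anything falls off the work surface, if the arm or the gripper's body presses on something with over 40 N, if the wrist force passes 120 N, or if a joint passes its speed limit or range.

ROBOT

A 7-joint arm with a two-finger parallel gripper is mounted at the origin on the work surface. World frame = base frame: x ahead of the robot, y to its left, z up, the work surface at z = 0. Lengths are in m, angles in rad, forces in N, time in s.
With the tool pointing down it reaches from about 0.425 to 1.025 m from the base axis. Payload 9.4 kg.
Tool frame: the origin (TCP) lies midway between the tips of the shut fingers; the grasp point (between the pads) lies 19 mm behind it; z points along the fingers, y is the line along which they close (so a half turn about z gives the same grasp; the last joint's range is limited). The gripper opens to 85 mm and grips with 20 to 120 N. Pads are 22 mm wide; open, the fingers measure 114 mm over their backs; the gripper's body (76 mm by 85 mm) begins 54 mm behind the grasp point. The pads swing forward as they close: fully open they stand 13 mm farther back than shut.
Start: joints at [1.117, 0.599, -0.003, 1.599, 0.002, 0.943, -0.08], TCP at [0.267, -0.674, 0.231] pointing down, gripper open.
Joint ranges: [-2.57, 2.57], [-0.35, 1.97], [-1.29, 1.29], [0.11, 2.56], [-1.05, 4.19], [0.11, 1.86], [-2.63, 2.63]. Speed limits (rad/s): [2.22, 2.22, 3.01, 3.01, 3.14, 3.14, 3.14].

INTERFACE

Orientations are given as [roll, pitch, yaw] about the fixed x, y, z axes, in that order (R = Rz(yaw) Ry(pitch) Rx(roll)).
In Python, from rig import get_obs, capture, calibration, finish_job gives the robot as it stands.
- The arm moves only by the tool drive_tool, never from a script. Its argument "increments" is a list that holds one entry, the list of rows, each a list of 6 numbers: the shift along the tool's x, y, z as a fraction of full scale, then the turn, a rotation vector about the tool's x, y, z as a fraction of full scale. A call has 1 to 20 rows; each row shifts and turns the commanded pose from where the row before left it, along the tool's axes as they then stand; what a row does not reach is not made up. Full scale, the value 1, is 400 mm for a shift and 45 degrees for a turn. A row lasts 1/12 s, in which the tool goes at most 41.7 mm and 7.16 degrees, less where a joint would pass 70% of its speed; a pose out of reach is approached as far as the arm can. A call with a number of a shift or a turn outside -1 to 1 is refused whole. A call with a gripper value outside its range is refused whole. "jaw" is the opening, from -1 (shut) to 1 (fully open), set as the call begins (left out, the last holds). The fingers move at their own pace and stop on an object; the grip force is fixed at half the most. Time passes only in rows, so rows that do not move let the fingers close. It gives the time, the measured TCP pose, the force, the opening and the grip force at its end, in the units of the state.
- get_obs(): the state, without advancing time (a new reading comes with each control period).
- capture(name): name is "scene" or "side" or "wrist"; returns (picture, depth): 384x512x3 uint8, blue, green, red; 384x512 float32, m along the optical axis (not along the pixel's ray), 0 where there is no reading.
- calibration(name): a dict with "fx", "fy", "cx", "cy" (pixels), "dist_coeffs" ([k1, k2, p1, p2, k3] as OpenCV has them; the pictures are not rectified), "extrinsics" (4x4, takes a point from world to camera coordinates); the wrist camera has in their place "tool_from_camera" (4x4, takes a point from camera to tool coordinates, whose origin is the TCP and whose axes are the flange's). Camera axes: x right, y down, z forward; pixel columns grow to the right and rows downward; lengths in m; the calibration is good to about 2 mm. A picture is of the moment at which its call begins: read the wrist's pose just before it. calibration takes no time and is no camera call.
- finish_job(): hands the job in; it is judged then, once.
The state is a dict: "time": time; "joint_pos": joint angles; "qd": joint speeds; "effort": joint torques, N m; "ee_pos": TCP position; "eef_rot": TCP orientation; "ft_force": force on the tool from outside, world axes, zero at the start; "wrist_torque": the same for the moment, N m; "finger_gap": finger opening in m; "finger_force": force on a finger pad.
Only numpy, scipy, OpenCV 4.12 (cv2) and the standard library are available. Lean on these libraries where they do the work, as an engineer would, in place of code of your own. Each camera call takes 0.05 s, during which the arm holds its last target. There are 200 camera calls.

## Working session

There is one attempt and no reset: what is moved stays moved. The work goes in short steps, Python scripts to look and compute and a tool call to move; the robot and the scene stay as the last step left them, time stands still between calls to the robot, and variables do not carry over. Pictures are saved under pics/ and viewed, at most 14 in all, crops included, and the job is handed in when it is done.

Besides the shell and the picture viewer there is one more tool, called after "Emit:" as name([rows], argument=value, ...), one row to a line, values as JSON. drive_tool: Moves the arm, as the interface text tells. Its arguments: {"type":"object","properties":{"increments":{"type":"array","items":{"type":"array","items":{"type":"array","items":{"type":"number"}}}},"jaw":{"type":"number"}},"required":["increments"]}

```bash
ls; mkdir -p pics; python3 - <<'E'
from rig import *
import cv2,numpy as np
o=get_obs();print({k:np.round(v,3).tolist() for k,v in o.items()})
np.set_printoptions(precision=4,suppress=True)
for n in("scene","side","wrist"):
    c=calibration(n);print(n,c)
    im,d=capture(n);cv2.imwrite(f"pics/{n}0.png",im);np.save(f"pics/{n}0.npy",d)
cv2.imwrite("pics/a0.png",cv2.resize(cv2.imread("pics/scene0.png"),(800,600)))
cv2.imwrite("pics/b0.png",cv2.resize(cv2.imread("pics/side0.png"),(800,600)))
E
```

```text
pics
{'time': 0.0, 'joint_pos': [1.117, 0.6, -0.003, 1.6, 0.002, 0.943, -0.08], 'qd': [-0.0, -0.0, -0.0, 0.0, -0.001, 0.0, 0.001], 'effort': [0.0, -77.647, 1.565, -25.802, 0.012, 0.009, 0.0], 'ee_pos': [0.267, -0.674, 0.23], 'eef_rot': [-3.14, 0.0, 0.377], 'ft_force': [-0.19, -0.684, 0.297], 'wrist_torque': [-0.028, -0.027, -0.012], 'finger_force': 0.0, 'finger_gap': 0.085}
scene {'fx': 349.80201265731085, 'fy': 349.80201265731085, 'cx': 254.01271295607145, 'cy': 190.23062256711586, 'dist_coeffs': array([0.0309, 0.    , 0.    , 0.    , 0.    ]), 'extrinsics': array([[ 0.6003,  0.7998, -0.0063, -0.3626],
       [ 0.6623, -0.5014, -0.5568, -0.3217],
       [-0.4484,  0.3301, -0.8306,  1.2784],
       [ 0.    ,  0.    ,  0.    ,  1.    ]])}
side {'fx': 349.8499641805939, 'fy': 349.8499641805939, 'cx': 251.30143401562228, 'cy': 186.0343155372174, 'dist_coeffs': array([-0.0455,  0.    ,  0.    ,  0.    ,  0.    ]), 'extrinsics': array([[ 0.9382, -0.3456, -0.0197, -0.5272],
       [-0.2647, -0.6796, -0.6842,  0.2552],
       [ 0.223 ,  0.6471, -0.7291,  0.899 ],
       [ 0.    ,  0.    ,  0.    ,  1.    ]])}
wrist {'fx': 290.6171558363989, 'fy': 290.6171558363989, 'cx': 255.981349848884, 'cy': 192.56645363098926, 'dist_coeffs': array([-0.0531,  0.    ,  0.    ,  0.    ,  0.    ]), 'tool_from_camera': array([[ 0.0002, -0.9587, -0.2845,  0.0723],
       [ 1.    ,  0.0004, -0.0005, -0.0004],
       [ 0.0005, -0.2845,  0.9587, -0.1434],
       [ 0.    ,  0.    ,  0.    ,  1.    ]])}
```

View pics/a0.png

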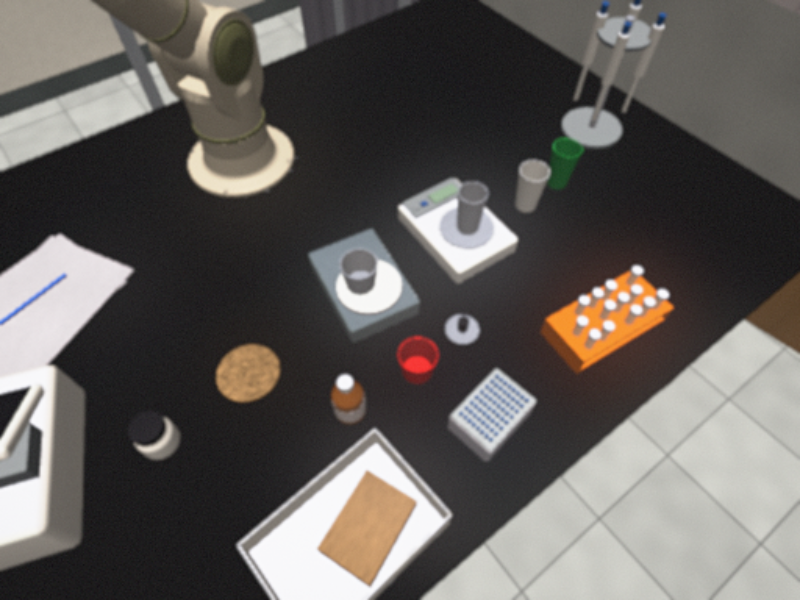

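View pics/b0.png

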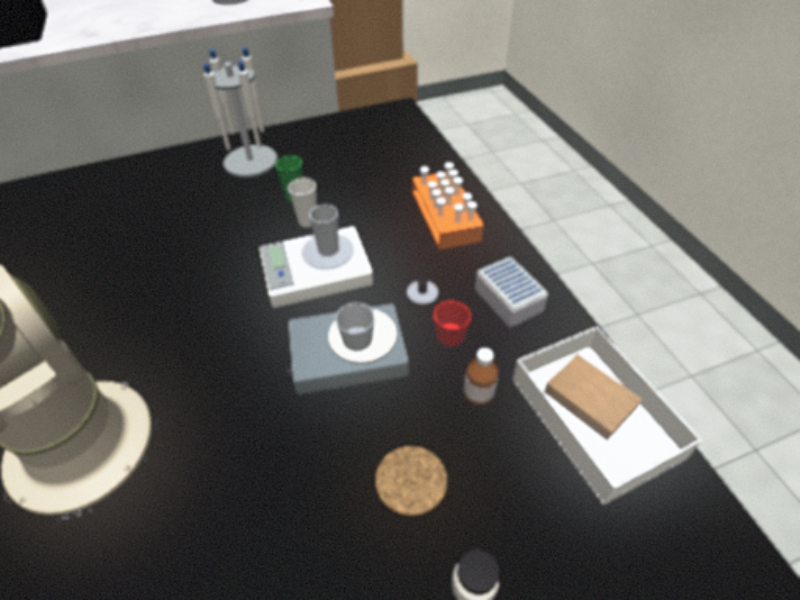

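The scene view (800x600) shows the squat cup at (358,270), tall cup (470,208), liner (532,185) with the green look-alike just behind it at (565,160), lid (462,328) and coaster (248,372). In the side view the same things are at (356,325), (325,230), (303,200), (422,290) and (411,480).

```bash
cat > h.py <<'E'
import numpy as np,cv2
from scipy.spatial.transform import Rotation as R
from scipy.optimize import least_squares
from rig import get_obs,capture,calibration
def cam(n,o=None):
    c=calibration(n);K=np.array([[c['fx'],0,c['cx']],[0,c['fy'],c['cy']],[0,0,1]])
    if n=='wrist':
        T=np.eye(4);T[:3,:3]=R.from_euler('xyz',o['eef_rot']).as_matrix();T[:3,3]=o['ee_pos']
        T=T@c['tool_from_camera']
    else: T=np.linalg.inv(c['extrinsics'])
    return K,np.array(c['dist_coeffs']),T
def rays(uv,C):
    K,D,T=C;p=cv2.undistortPoints(np.float64(uv).reshape(-1,1,2),K,D).reshape(-1,2)
    return T[:3,3],np.c_[p,np.ones(len(p))]@T[:3,:3].T
def onplane(uv,C,z):
    o,d=rays(uv,C);return o+d*((z-o[2])/d[:,2:])
def tri(obs):
    A=np.zeros((3,3));b=np.zeros(3)
    for uv,C in obs:
        o,d=rays([uv],C);d=d[0]/np.linalg.norm(d[0]);P=np.eye(3)-np.outer(d,d);A+=P;b+=P@o
    x=np.linalg.solve(A,b);g=[]
    for uv,C in obs:
        o,d=rays([uv],C);d=d[0]/np.linalg.norm(d[0]);g.append(np.linalg.norm((np.eye(3)-np.outer(d,d))@(x-o)))
    return x,max(g)
def cloud(dep,C):
    v,u=np.mgrid[:384,:512];o,d=rays(np.c_[u.ravel(),v.ravel()],C)
    P=o+d*dep.reshape(-1,1);P[dep.ravel()<=0]=np.nan
    return P.reshape(384,512,3)
def circ(P):
    f=lambda q:np.hypot(P[:,0]-q[0],P[:,1]-q[1])-q[2]
    s=least_squares(f,[*P[:,:2].mean(0),.03],loss='soft_l1',f_scale=.002);return s.x
def shot(n,tag):
    o=get_obs();im,d=capture(n);cv2.imwrite(f'pics/{tag}.png',im);np.save(f'pics/{tag}.npy',d);return im,d,cam(n,o)
E
python3 - <<'E'
from h import *
np.set_printoptions(precision=4,suppress=True)
Cs,Cd=cam('scene'),cam('side')
px={'tall rim':((472,190),(323,213)),'squat rim':((359,257),(355,313)),'liner rim':((533,168),(302,186)),'lid knob':((463,320),(422,283)),'coaster':((248,372),(411,480)),'bottle':((345,382),(485,355)),'jar':((149,426),(478,570)),'red':((418,352),(452,315)),'green':((567,147),(290,163))}
W={}
for k,(a,b) in px.items():
    x,g=tri([(np.array(a)*.64,Cs),(np.array(b)*.64,Cd)]);W[k]=x;print(k,x,round(g,4))
cl=[(cloud(np.load('pics/scene0.npy'),Cs)),(cloud(np.load('pics/side0.npy'),Cd))]
for k,x in W.items():
    for n,P in zip('SD',cl):
        Q=P.reshape(-1,3);Q=Q[np.hypot(Q[:,0]-x[0],Q[:,1]-x[1])<.045]
        z=Q[:,2];zt=np.nanpercentile(z,98);T=Q[(z>zt-.008)&(z<zt+.02)]
        print(k,n,len(Q),'ztop',round(zt,4),'n',len(T),'circ',circ(T) if len(T)>8 else '','med',np.nanmedian(T,0))
E
```

```text
tall rim [0.5096 0.2425 0.1573] 0.0024
squat rim [ 0.4952 -0.0008  0.1315] 0.0033
liner rim [0.5027 0.4179 0.1054] 0.003
lid knob [0.6619 0.1046 0.0379] 0.0023
coaster [ 0.4985 -0.2516  0.0011] 0.0017
bottle [ 0.6667 -0.1463  0.1116] 0.0013
jar [ 0.524  -0.4208  0.063 ] 0.0024
red [ 0.6735 -0.0087  0.0595] 0.0033
green [0.4986 0.5207 0.1024] 0.0026
tall rim S 837 ztop 0.1548 n 109 circ [0.5119 0.2435 0.0263] med [0.5128 0.2432 0.152 ]
tall rim D 741 ztop 0.154 n 98 circ [0.5098 0.2408 0.0263] med [0.5092 0.2344 0.1515]
squat rim S 856 ztop 0.1206 n 127 circ [ 0.4956 -0.0022  0.0326] med [ 0.4918 -0.0029  0.1179]
squat rim D 906 ztop 0.1195 n 134 circ [ 0.4947 -0.0049  0.0322] med [0.4956 0.0029 0.1169]
liner rim S 775 ztop 0.101 n 89 circ [0.5026 0.4246 0.029 ] med [0.5027 0.4259 0.0985]
liner rim D 491 ztop 0.099 n 76 circ [0.5025 0.4208 0.0291] med [0.5016 0.4255 0.096 ]
lid knob S 650 ztop 0.0442 n 38 circ [0.6651 0.104  0.0069] med [0.666  0.1042 0.0436]
lid knob D 455 ztop 0.0428 n 31 circ [0.6631 0.1003 0.0074] med [0.662  0.1006 0.0416]
coaster S 761 ztop 0.009 n 760 circ [ 0.
[... 154 characters left out ...]
S 963 ztop 0.1154 n 87 circ [ 0.6664 -0.1476  0.009 ] med [ 0.6668 -0.148   0.1143]
bottle D 961 ztop 0.1159 n 76 circ [ 0.666  -0.1486  0.0089] med [ 0.666  -0.1491  0.115 ]
jar S 1165 ztop 0.0727 n 392 circ [ 0.5243 -0.4228  0.019 ] med [ 0.5251 -0.4233  0.0703]
jar D 1140 ztop 0.0721 n 596 circ [ 0.5227 -0.4252  0.0188] med [ 0.5226 -0.4255  0.0698]
red S 894 ztop 0.0606 n 122 circ [ 0.6756 -0.0085  0.0321] med [ 0.6706 -0.0031  0.0587]
red D 768 ztop 0.0595 n 124 circ [ 0.6737 -0.012   0.0322] med [ 0.6766 -0.0097  0.0573]
green S 672 ztop 0.1003 n 98 circ [0.4949 0.5268 0.0287] med [0.4957 0.528  0.0973]
green D 350 ztop 0.1003 n 66 circ [0.4951 0.5238 0.0292] med [0.4969 0.5303 0.0963]
```

```bash
python3 - <<'E'
from h import *
np.set_printoptions(precision=4,suppress=True)
for n in('scene','side'):
    C=cam(n);P=cloud(np.load(f'pics/{n}0.npy'),C);im=cv2.imread(f'pics/{n}0.png')
    hsv=cv2.cvtColor(im,cv2.COLOR_BGR2HSV)
    for k,c,lo,hi,r in(('plate',(.51,-.01),.0565,.067,.06),('pan',(.525,.235),.054,.067,.055),('coaster',(.4985,-.252),.003,.012,.055)):
        m=(np.hypot(P[...,0]-c[0],P[...,1]-c[1])<.085)&(P[...,2]>lo)&(P[...,2]<hi)
        if k=='plate': m&=(hsv[...,2]>150)
        if k=='coaster': m&=(hsv[...,1]>60)
        m=cv2.morphologyEx(m.astype(np.uint8),cv2.MORPH_OPEN,np.ones((3,3)))
        cs=max(cv2.findContours(m,0,2)[0],key=cv2.contourArea);hull=cv2.convexHull(cs)[:,0]
        z=np.nanmedian(P[m>0][:,2])
        B=onplane(cs[:,0],C,z)
        for _ in range(4):
            f=lambda q:np.hypot(B[:,0]-q[0],B[:,1]-q[1])-q[2]
            s=least_squares(f,[*c,r],loss='cauchy',f_scale=.0015).x
        print(n,k,'z',round(z,4),m.sum(),s,'inl',(abs(f(s))<.003).mean(), np.median(hsv[m>0],0))
E
```

```text
scene plate z 0.06 786 [0.5087 0.0075 0.0592] inl 0.746268656716418 [ 30.   2. 247.]
scene pan z 0.0598 520 [0.5103 0.2428 0.0538] inl 0.7142857142857143 [116.  16. 210.]
scene coaster z 0.006 1056 [ 0.4985 -0.2515  0.0529] inl 0.8620689655172413 [ 16. 123. 176.]
side plate z 0.0592 550 [0.507  0.006  0.0557] inl 0.367816091954023 [ 45.   2. 251.]
side pan z 0.0586 456 [0.5078 0.2398 0.0543] inl 0.7073170731707317 [108.  18. 220.]
side coaster z 0.0057 1463 [ 0.4991 -0.2522  0.0535] inl 0.8414634146341463 [ 16. 108. 177.]
```

Emit:
drive_tool([
  [[0,0,0,0,0,-0.155],[0,0,0,0,0,-0.155],[0,0,-0.05,0,0,-0.155],[0,0,-0.05,0,0,-0.155],[0,0,-0.05,0,0,-0.155],[0,0,-0.05,0,0,-0.155],[0,0,0,0,0,-0.155],[0,0,0,0,0,-0.155]],
], jaw=1)

```text
time: 0.82
ee_pos: [0.2669, -0.6746, 0.3128]
eef_rot: [3.14, 0.002, 1.357]
ft_force: [-0.3, 0.4, 0.4]
finger_gap: 0.0854
finger_force: 0.0
```

Emit:
drive_tool([
  [[0,0,0,0,0,-0.137],[0.03,0.03,0,0,0,-0.137],[0.06,0.06,0,0,0,0],[0.08,0.05,0,0,0,0],[0.09,0.04,0,0,0,0],[0.095,0.04,0,0,0,0],[0.095,0.04,0,0,0,0],[0.095,0.04,0,0,0,0],[0.095,0.04,0,0,0,0],[0.095,0.04,0,0,0,0],[0.095,0.04,0,0,0,0],[0.095,0.04,0,0,0,0],[0.095,0.04,0,0,0,0],[0.095,0.04,0,0,0,0],[0.095,0.03,0,0,0,0],[0.095,0,0,0,0,0],[0.095,0,0,0,0,0],[0.095,0,0,0,0,0],[0.06,0,0,0,0,0],[0,0,0,0,0,0]],
])

```text
time: 2.48
ee_pos: [0.4989, -0.0488, 0.3117]
eef_rot: [3.141, -0.002, 1.573]
ft_force: [0.2, -0.8, 0.9]
finger_gap: 0.0854
finger_force: 0.0
```

```bash
cat > wr.py <<'E'
from h import *
import sys
np.set_printoptions(precision=4,suppress=True)
# usage: wr.py tag name:x:y:zlo:zhi:rmax ...   rim/disc points by depth, circle fit
tag=sys.argv[1];im,d,C=shot('wrist',tag);P=cloud(d,C);print('tcp',get_obs()['ee_pos'])
for a in sys.argv[2:]:
    k,*v=a.split(':');x,y,lo,hi,r=map(float,v)
    m=(np.hypot(P[...,0]-x,P[...,1]-y)<r)&(P[...,2]>lo)&(P[...,2]<hi)
    if m.sum()<20: print(k,'few',m.sum());continue
    m8=m.astype(np.uint8);cs=max(cv2.findContours(cv2.morphologyEx(m8,cv2.MORPH_CLOSE,np.ones((3,3))),0,1)[0],key=cv2.contourArea)
    z=np.nanmedian(P[m][:,2]);B=onplane(cs[:,0],C,z)
    s=least_squares(lambda q:np.hypot(B[:,0]-q[0],B[:,1]-q[1])-q[2],[x,y,.03],loss='cauchy',f_scale=.001).x
    print(k,m.sum(),'z',round(z,4),'outer',s,'pts',circ(P[m]))
E
python3 wr.py w1 squat:.495:-.0035:.112:.13:.045 plate:.508:.007:.056:.066:.075 tall:.51:.242:.147:.17:.04 pan:.51:.242:.055:.066:.065 coaster:.4985:-.252:.003:.012:.065 lid:.664:.102:.012:.018:.04 knob:.664:.102:.038:.05:.02
python3 -c "
import cv2;cv2.imwrite('pics/w1b.png',cv2.resize(cv2.imread('pics/w1.png'),(800,600)))"
```

```text
tcp [ 0.4989 -0.0518  0.3115]
squat 624 z 0.12 outer [ 0.4942 -0.0017  0.0328] pts [ 0.4942 -0.0015  0.0314]
plate 4770 z 0.0611 outer [ 0.4933 -0.0063  0.0399] pts [0.5117 0.0134 0.0411]
tall few 0
pan few 0
coaster 2650 z 0.0068 outer [ 0.498  -0.2491  0.0535] pts [ 0.4979 -0.2486  0.0383]
lid 1283 z 0.0147 outer [0.6619 0.1045 0.0302] pts [0.6638 0.1054 0.0237]
knob 201 z 0.0445 outer [0.6611 0.1041 0.0096] pts [0.6613 0.1043 0.007 ]
```

View pics/w1b.png

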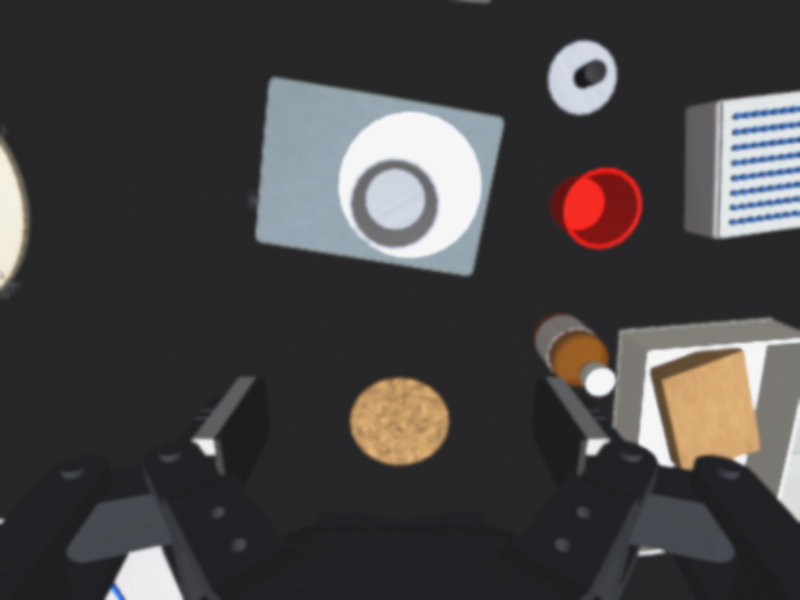

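The wrist view shows the squat cup at (393,203), off-centre on the white plate (410,185), with the lid at (583,77), coaster (399,421) and red cup (600,208) all clear of the grasp. The measured rim height of 0.120 m agrees with 60+60 mm.

Emit:
drive_tool([
  [[0.04,-0.01,0,0,0,0],[0.08,0,0.03,0,0,0],[0,0,0.08,0,0,0],[0,0,0.09,0,0,0],[0,0,0.09,0,0,0],[0,0,0.09,0,0,0],[0,0,0.08,0,0,0],[0,0,0.06,0,0,0],[0,0,0.04,0,0,0],[0,0,0,0,0,0],[0,0,0,0,0,0],[0,0,0,0,0,0]],
])

```text
time: 3.53
ee_pos: [0.4957, -0.0072, 0.088]
eef_rot: [3.141, 0.0, 1.565]
ft_force: [-0.6, 0.1, 0.4]
finger_gap: 0.0852
finger_force: 0.0
```

```bash
python3 - <<'E'
from h import *
o=get_obs();print(o['time'],o['ee_pos'],o['eef_rot'])
# plate from w1
o1=dict(ee_pos=np.array([.4989,-.0515,.3115]),eef_rot=[3.141,-.002,1.573]);C=cam('wrist',o1)
im=cv2.imread('pics/w1.png');g=cv2.inRange(im,(225,225,225),(255,255,255))
cs=[c for c in cv2.findContours(g,0,1)[0] if cv2.contourArea(c)>1000]
for c in cs:
    B=onplane(cv2.convexHull(c)[:,0],C,.06);print(circ(B),cv2.minEnclosingCircle(c),len(B))
E
```

```text
3.5333 [ 0.49573318 -0.00717011  0.08797184] [3.14089131e+00 2.85710353e-04 1.56511183e+00]
[0.50647853 0.00564257 0.05953687] ((262.0, 117.88587188720703), 46.1575813293457) 46
```

Emit:
drive_tool([
  [[0.012,-0.002,0,0,0,0],[0,0,0,0,0,0],[0,0,0,0,0,0]],
])

```text
time: 3.78
ee_pos: [0.495, -0.0016, 0.0883]
eef_rot: [3.14, -0.0, 1.566]
ft_force: [0.6, -0.1, 0.2]
finger_gap: 0.0851
finger_force: 0.0
```

Emit:
drive_tool([
  [[0,0,0,0,0,0],[0,0,0,0,0,0],[0,0,0,0,0,0],[0,0,0,0,0,0],[0,0,0,0,0,0],[0,0,0,0,0,0],[0,0,0,0,0,0],[0,0,0,0,0,0]],
], jaw=-1)

```text
time: 4.45
ee_pos: [0.4946, -0.0019, 0.0886]
eef_rot: [3.14, 0.001, 1.566]
ft_force: [-4.2, -0.1, 21.1]
finger_gap: 0.0654
finger_force: 60.7
```

Emit:
drive_tool([
  [[0,0,-0.02,0,0,0],[0,0,-0.04,0,0,0],[0,0,-0.05,0,0,0],[0,0,-0.05,0,0,0],[0,0,-0.04,0,0,0],[0,0,0,0,0,0],[0,0,0,0,0,0]],
])

```text
time: 5.03
ee_pos: [0.4947, -0.0021, 0.1678]
eef_rot: [3.14, 0.0, 1.565]
ft_force: [-0.3, 0.1, -1.9]
finger_gap: 0.0656
finger_force: 66.9
```

Emit:
drive_tool([
  [[-0.03,0.005,0,0,0,0],[-0.05,0.005,0,0,0,0],[-0.07,0,0,0,0,0],[-0.07,0,0,0,0,0],[-0.07,0,0,0,0,0],[-0.07,0,0,0,0,0],[-0.07,0,0,0,0,0],[-0.07,0,0,0,0,0],[-0.06,0,0.01,0,0,0],[-0.04,0,0.03,0,0,0],[-0.022,0,0.05,0,0,0],[0,0,0.05,0,0,0],[0,0,0.05,0,0,0],[0,0,0.04,0,0,0],[0,0,0.03,0,0,0],[0,0,0,0,0,0],[0,0,0,0,0,0]],
])

```text
time: 6.45
ee_pos: [0.4963, -0.25, 0.0617]
eef_rot: [-3.139, -0.001, 1.567]
ft_force: [1.1, 0.5, -0.9]
finger_gap: 0.0653
finger_force: 67.1
```

Emit:
drive_tool([
  [[0,0.005,0.025,0,0,0],[0,0,0.02,0,0,0],[0,0,0.01,0,0,0],[0,0,0.007,0,0,0],[0,0,0,0,0,0],[0,0,0,0,0,0],[0,0,0,0,0,0]],
])

```text
time: 7.03
ee_pos: [0.4994, -0.2507, 0.0387]
eef_rot: [3.141, 0.0, 1.566]
ft_force: [-0.2, -0.6, -1.7]
finger_gap: 0.0652
finger_force: 67.1
```

Emit:
drive_tool([
  [[0,0,0.004,0,0,0],[0,0,0.003,0,0,0],[0,0,0.002,0,0,0],[0,0,0,0,0,0]],
])

```text
time: 7.37
ee_pos: [0.4993, -0.2507, 0.035]
eef_rot: [3.142, 0.0, 1.566]
ft_force: [-0.5, -0.4, -1.1]
finger_gap: 0.0654
finger_force: 67.2
```

Emit:
drive_tool([
  [[0,0,0,0,0,0],[0,0,0,0,0,0],[0,0,0,0,0,0],[0,0,0,0,0,0],[0,0,-0.03,0,0,0],[0,0,-0.06,0,0,0],[0,0,-0.08,0,0,0],[0,0,-0.09,0,0,0],[0.03,0,-0.09,0,0,0],[0.06,0,-0.07,0,0,0],[0.07,0,-0.07,0,0,0],[0.07,0,-0.07,0,0,0],[0.07,0,-0.07,0,0,0],[0.08,0,-0.05,0,0,0],[0.09,0,0,0,0,0],[0.1,0.005,0,0,0,0],[0.1,0.005,0,0,0,0],[0.1,0.005,0,0,0,0],[0.1,0.005,0,0,0,0],[0.1,0.005,0,0,0,0]],
], jaw=1)

```text
time: 9.03
ee_pos: [0.5107, 0.1391, 0.307]
eef_rot: [3.141, 0.0, 1.566]
ft_force: [1.6, -0.1, -0.1]
finger_gap: 0.0852
finger_force: 0.0
```

Emit:
drive_tool([
  [[0.09,0,0,0,0,0],[0.05,0,0,0,0,0],[0,0,0,0,0,0],[0,0,0,0,0,0],[0,0,0,0,0,0]],
])

```text
time: 9.45
ee_pos: [0.5113, 0.1924, 0.3066]
eef_rot: [-3.141, 0.001, 1.566]
ft_force: [0.5, -0.7, 0.0]
finger_gap: 0.0852
finger_force: 0.0
```

```bash
python3 wr.py w2 tall:.51:.242:.147:.17:.04 pan:.51:.242:.055:.066:.065 liner:.5025:.4225:.09:.115:.04 plate:.5075:.006:.056:.066:.07 knob:.661:.104:.038:.05:.02
python3 -c "
import cv2;cv2.imwrite('pics/w2b.png',cv2.resize(cv2.imread('pics/w2.png'),(640,480)))"
```

```text
tcp [0.5115 0.1919 0.3066]
tall 582 z 0.1553 outer [0.5095 0.2442 0.0269] pts [0.5096 0.2444 0.0257]
pan 3778 z 0.061 outer [0.5074 0.244  0.0536] pts [0.5076 0.2408 0.044 ]
liner few 0
plate 4071 z 0.0607 outer [0.5066 0.0095 0.0591] pts [0.5065 0.0101 0.0423]
knob 144 z 0.0443 outer [0.6614 0.1057 0.01  ] pts [0.6618 0.1054 0.0073]
```

View pics/w2b.png

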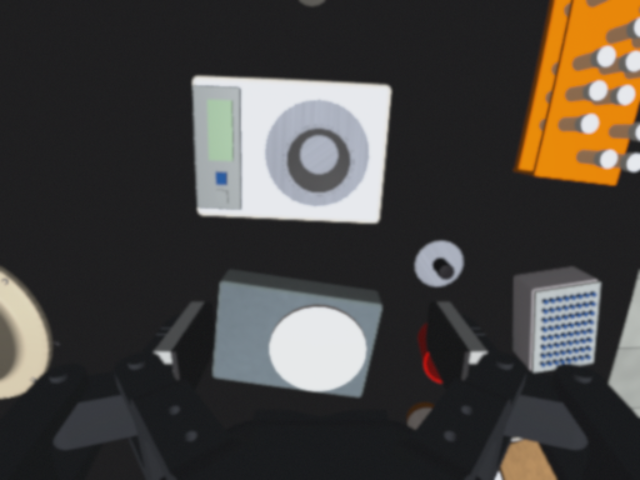

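The wrist view shows the tall cup at (319,158), central on the pan at (317,153), and the stirrer's plate now empty at (318,348). The heights 0.155 and 0.061 agree with the text.

Emit:
drive_tool([
  [[0.05,-0.004,0,0,0,0],[0.06,0,0,0,0,0],[0.022,0,0.03,0,0,0],[0,0,0.07,0,0,0],[0,0,0.09,0,0,0],[0,0,0.09,0,0,0],[0,0,0.08,0,0,0],[0,0,0.06,0,0,0],[0,0,0.04,0,0,0],[0,0,0.015,0,0,0],[0,0,0,0,0,0],[0,0,0,0,0,0]],
])

```text
time: 10.5
ee_pos: [0.5106, 0.2456, 0.1174]
eef_rot: [3.141, 0.0, 1.565]
ft_force: [0.7, 0.5, -0.5]
finger_gap: 0.0856
finger_force: 0.0
```

Emit:
drive_tool([
  [[-0.005,-0.002,0,0,0,0],[0,0,0,0,0,0]],
])

```text
time: 10.67
ee_pos: [0.5098, 0.2438, 0.1181]
eef_rot: [3.14, -0.0, 1.565]
ft_force: [-0.2, -0.3, 0.5]
finger_gap: 0.0856
finger_force: 0.0
```

Emit:
drive_tool([
  [[0,0,0,0,0,0],[0,0,0,0,0,0],[0,0,0,0,0,0],[0,0,0,0,0,0],[0,0,0,0,0,0],[0,0,0,0,0,0],[0,0,0,0,0,0],[0,0,0,0,0,0]],
], jaw=-1)

```text
time: 11.33
ee_pos: [0.5095, 0.2444, 0.1177]
eef_rot: [3.141, -0.0, 1.566]
ft_force: [-1.2, -1.0, 8.3]
finger_gap: 0.0533
finger_force: 61.1
```

Emit:
drive_tool([
  [[0,0,-0.02,0,0,0],[0,0,-0.04,0,0,0],[0,0,-0.04,0,0,0],[0,0,-0.02,0,0,0],[0,0,0,0,0,0],[0,0,0,0,0,0]],
])

```text
time: 11.83
ee_pos: [0.5094, 0.244, 0.165]
eef_rot: [3.141, -0.0, 1.566]
ft_force: [0.2, -0.2, -0.9]
finger_gap: 0.0529
finger_force: 63.2
```

Emit:
drive_tool([
  [[-0.02,-0.006,0,0,0,0],[-0.04,0,0,0,0,0],[-0.06,0,0,0,0,0],[-0.07,0,0,0,0,0],[-0.07,0,0,0,0,0],[-0.07,0,0,0,0,0],[-0.07,0,0,0,0,0],[-0.07,0,0,0,0,0],[-0.06,0,0,0,0,0],[-0.04,0,0,0,0,0],[-0.021,0,0.01,0,0,0],[0,0,0.03,0,0,0],[0,0,0.03,0,0,0],[0,0,0.02,0,0,0],[0,0,0.01,0,0,0],[0,0,0,0,0,0],[0,0,0,0,0,0],[0,0,0,0,0,0]],
])

```text
time: 13.33
ee_pos: [0.5059, 0.0082, 0.1252]
eef_rot: [3.141, -0.0, 1.567]
ft_force: [0.5, -0.2, -1.4]
finger_gap: 0.0532
finger_force: 63.2
```

Emit:
drive_tool([
  [[-0.002,0.003,0.008,0,0,0],[0,0,0.006,0,0,0],[0,0,0.003,0,0,0],[0,0,0,0,0,0],[0,0,0,0,0,0]],
])

```text
time: 13.75
ee_pos: [0.5068, 0.0069, 0.118]
eef_rot: [-3.141, 0.0, 1.566]
ft_force: [-0.6, -0.4, -1.6]
finger_gap: 0.0529
finger_force: 63.2
```

Emit:
drive_tool([
  [[0,0,0.002,0,0,0],[0,0,0,0,0,0],[0,0,0,0,0,0]],
])

```text
time: 14.0
ee_pos: [0.507, 0.0069, 0.1177]
eef_rot: [3.141, 0.0, 1.566]
ft_force: [-1.1, -0.8, 5.4]
finger_gap: 0.0531
finger_force: 63.6
```

Emit:
drive_tool([
  [[0,0,0,0,0,0],[0,0,0,0,0,0],[0,0,0,0,0,0],[0,0,0,0,0,0],[0,0,-0.02,0,0,0],[0,0,-0.04,0,0,0],[0,0,-0.06,0,0,0],[0,0,-0.08,0,0,0],[0,0,-0.09,0,0,0],[0,0,-0.09,0,0,0],[-0.04,0,-0.08,0,0,0],[-0.08,0,0,0,0,0],[-0.09,0,0,0,0,0],[-0.09,0,0,0,0,0],[-0.09,0,0,0,0,0],[-0.09,0,0,0,0,0],[-0.08,0,0,0,0,0],[-0.05,0,0,0,0,0],[0,0,0,0,0,0],[0,0,0,0,0,0]],
], jaw=1)

```text
time: 15.67
ee_pos: [0.5052, -0.238, 0.3014]
eef_rot: [-3.141, -0.001, 1.563]
ft_force: [-0.0, 0.2, 0.5]
finger_gap: 0.0855
finger_force: 0.0
```

```bash
python3 wr.py w3 squat:.499:-.25:.056:.08:.05 coaster:.4985:-.251:.003:.012:.065 tall:.507:.007:.147:.17:.045 plate:.5075:.006:.056:.066:.07
python3 -c "
import cv2;cv2.imwrite('pics/w3b.png',cv2.resize(cv2.imread('pics/w3.png'),(640,480)))"
```

```text
tcp [ 0.5055 -0.2366  0.3015]
squat 470 z 0.0657 outer [ 0.4986 -0.2505  0.0329] pts [ 0.4985 -0.2498  0.0316]
coaster 2731 z 0.0072 outer [ 0.4979 -0.2501  0.0536] pts [ 0.4979 -0.2534  0.0422]
tall few 0
plate 391 z 0.0606 outer [0.5065 0.0076 0.0595] pts [0.507  0.0637 0.1111]
```

View pics/w3b.png

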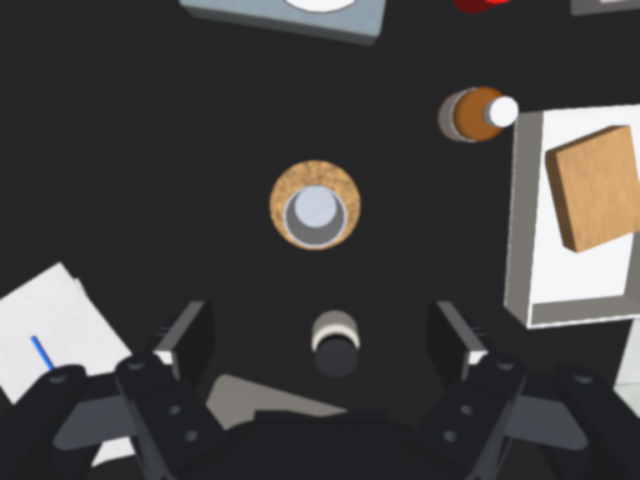

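The wrist view shows the squat cup upright on the coaster at (315,215), clear of the bottle (480,115) and jar (336,345).

Emit:
drive_tool([
  [[-0.02,-0.017,0.02,0,0,0],[-0.014,0,0.05,0,0,0],[0,0,0.08,0,0,0],[0,0,0.09,0,0,0],[0,0,0.09,0,0,0],[0,0,0.09,0,0,0],[0,0,0.09,0,0,0],[0,0,0.07,0,0,0],[0,0,0.05,0,0,0],[0,0,0.03,0,0,0],[0,0,0,0,0,0],[0,0,0,0,0,0],[0,0,0,0,0,0]],
])

```text
time: 16.8
ee_pos: [0.4991, -0.2502, 0.0381]
eef_rot: [3.141, 0.0, 1.567]
ft_force: [0.1, 0.1, 0.5]
finger_gap: 0.0854
finger_force: 0.0
```

Emit:
drive_tool([
  [[0,0,0.007,0,0,0],[0,0,0,0,0,0]],
])

```text
time: 16.97
ee_pos: [0.4992, -0.2509, 0.0352]
eef_rot: [3.14, 0.001, 1.566]
ft_force: [0.0, -0.1, -0.2]
finger_gap: 0.0856
finger_force: 0.0
```

Emit:
drive_tool([
  [[0,0,0,0,0,0],[0,0,0,0,0,0],[0,0,0,0,0,0],[0,0,0,0,0,0],[0,0,0,0,0,0],[0,0,0,0,0,0],[0,0,0,0,0,0],[0,0,0,0,0,0]],
], jaw=-1)

```text
time: 17.63
ee_pos: [0.4992, -0.2509, 0.0359]
eef_rot: [3.14, 0.001, 1.566]
ft_force: [-2.4, 0.6, 14.7]
finger_gap: 0.0657
finger_force: 62.2
```

Emit:
drive_tool([
  [[0,0,-0.02,0,0,0],[0,0,-0.04,0,0,0],[0,0,-0.06,0,0,0],[0,0,-0.07,0,0,0],[0,0,-0.07,0,0,0],[0,0,-0.07,0,0,0],[0,0,-0.07,0,0,0],[0,0,-0.06,0,0,0],[0,0,-0.04,0,0,0],[0,0,0,0,0,0],[0,0,0,0,0,0]],
])

```text
time: 18.55
ee_pos: [0.4987, -0.2509, 0.2351]
eef_rot: [3.14, 0.001, 1.565]
ft_force: [0.7, 0.6, -1.5]
finger_gap: 0.0654
finger_force: 67.0
```

Emit:
drive_tool([
  [[0.03,0.01,0,0,0,0],[0.05,0.013,0,0,0,0],[0.07,0,0,0,0,0],[0.08,0,0,0,0,0],[0.08,0,0,0,0,0],[0.08,0,0,0,0,0],[0.08,0,0,0,0,0],[0.08,0,0,0,0,0],[0.08,0,0,0,0,0],[0.08,0,0,0,0,0],[0.08,0,0,0,0,0],[0.08,0,0,0,0,0],[0.08,0,0,0,0,0],[0.08,0,0,0,0,0],[0.08,0,0,0,0,0],[0.06,0,0,0,0,0],[0.04,0,0,0,0,0],[0.022,0,0,0,0,0],[0,0,0,0,0,0],[0,0,0,0,0,0]],
])

```text
time: 20.22
ee_pos: [0.5098, 0.2417, 0.2334]
eef_rot: [-3.14, 0.001, 1.567]
ft_force: [0.0, -1.3, -1.3]
finger_gap: 0.0654
finger_force: 66.9
```

Emit:
drive_tool([
  [[0,0,0.02,0,0,0],[0,0,0.05,0,0,0],[0,0,0.07,0,0,0],[0,0,0.07,0,0,0],[0,0,0.06,0,0,0],[0,0,0.04,0,0,0],[0,0,0.02,0,0,0],[0,0,0,0,0,0],[0,0,0,0,0,0]],
])

```text
time: 20.97
ee_pos: [0.5106, 0.2415, 0.1025]
eef_rot: [-3.141, 0.0, 1.565]
ft_force: [-0.8, -0.5, -2.9]
finger_gap: 0.0657
finger_force: 66.9
```

Emit:
drive_tool([
  [[0,-0.006,0.015,0,0,0],[0,0,0.01,0,0,0],[0,0,0.004,0,0,0],[0,0,0,0,0,0],[0,0,0,0,0,0]],
])

```text
time: 21.38
ee_pos: [0.5081, 0.2422, 0.0911]
eef_rot: [3.141, -0.0, 1.566]
ft_force: [0.3, 0.6, -1.9]
finger_gap: 0.0657
finger_force: 67.0
```

Emit:
drive_tool([
  [[0,0,0.003,0,0,0],[0,0,0.001,0,0,0],[0,0,0,0,0,0],[0,0,0,0,0,0]],
])

```text
time: 21.72
ee_pos: [0.5083, 0.2424, 0.0901]
eef_rot: [3.14, -0.0, 1.566]
ft_force: [-0.9, -1.7, 6.4]
finger_gap: 0.0652
finger_force: 67.6
```

Emit:
drive_tool([
  [[0,0,0,0,0,0],[0,0,0,0,0,0],[0,0,0,0,0,0],[0,0,0,0,0,0],[0,0,-0.02,0,0,0],[0,0,-0.04,0,0,0],[0,0,-0.07,0,0,0],[0,0,-0.09,0,0,0],[0,0,-0.09,0,0,0],[0,0,-0.09,0,0,0],[0.03,0,-0.09,0,0,0],[0.06,0,-0.05,0,0,0],[0.08,0,0,0,0,0],[0.08,0,0,0,0,0],[0.06,0,0,0,0,0],[0.03,0,0,0,0,0],[0,0,0,0,0,0],[0,0,0,0,0,0]],
], jaw=1)

```text
time: 23.22
ee_pos: [0.5084, 0.3778, 0.3051]
eef_rot: [-3.141, 0.001, 1.567]
ft_force: [0.1, -1.0, -0.7]
finger_gap: 0.0856
finger_force: 0.0
```

```bash
python3 wr.py w4 squat:.508:.242:.111:.135:.05 pan:.508:.242:.055:.066:.065 liner:.5025:.4225:.09:.115:.04 
python3 -c "
import cv2;cv2.imwrite('pics/w4b.png',cv2.resize(cv2.imread('pics/w4.png'),(640,480)))"
```

```text
tcp [0.5088 0.3769 0.305 ]
squat 629 z 0.1191 outer [0.5081 0.2437 0.0338] pts [0.5081 0.2439 0.0316]
pan 2432 z 0.0609 outer [0.5033 0.2261 0.0421] pts [0.5075 0.2539 0.0371]
liner 445 z 0.0998 outer [0.5026 0.4241 0.0293] pts [0.5026 0.4244 0.0283]
```

View pics/w4b.png

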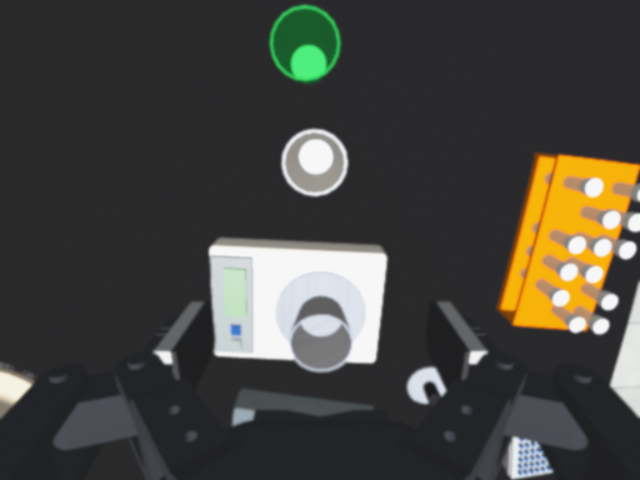

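The wrist view shows the squat cup upright on the balance at (321,342), the white liner at (314,162), and the green look-alike at (305,43), well clear in the y direction.

Emit:
drive_tool([
  [[0.04,-0.015,0,0,0,0],[0.05,0,0.02,0,0,0],[0.026,0,0.06,0,0,0],[0,0,0.08,0,0,0],[0,0,0.09,0,0,0],[0,0,0.09,0,0,0],[0,0,0.09,0,0,0],[0,0,0.07,0,0,0],[0,0,0.05,0,0,0],[0,0,0.03,0,0,0],[0,0,0.01,0,0,0],[0,0,0,0,0,0],[0,0,0,0,0,0],[0,0,0,0,0,0]],
])

```text
time: 24.43
ee_pos: [0.5037, 0.425, 0.0709]
eef_rot: [3.14, -0.001, 1.565]
ft_force: [-0.5, -0.4, -0.6]
finger_gap: 0.0855
finger_force: 0.0
```

Emit:
drive_tool([
  [[-0.003,-0.002,0,0,0,0],[0,0,0,0,0,0]],
])

```text
time: 24.6
ee_pos: [0.5024, 0.4234, 0.0704]
eef_rot: [3.14, -0.001, 1.566]
ft_force: [0.8, 0.5, -0.5]
finger_gap: 0.0857
finger_force: 0.0
```

Emit:
drive_tool([
  [[0,0,0,0,0,0],[0,0,0,0,0,0],[0,0,0,0,0,0],[0,0,0,0,0,0],[0,0,0,0,0,0],[0,0,0,0,0,0],[0,0,0,0,0,0],[0,0,0,0,0,0]],
], jaw=-1)

```text
time: 25.27
ee_pos: [0.5023, 0.4239, 0.0704]
eef_rot: [3.141, -0.001, 1.566]
ft_force: [-2.0, -1.2, 9.2]
finger_gap: 0.0587
finger_force: 62.1
```

Emit:
drive_tool([
  [[0,0,-0.02,0,0,0],[0,0,-0.04,0,0,0],[0,0,-0.06,0,0,0],[0,0,-0.07,0,0,0],[0,0,-0.07,0,0,0],[0,0,-0.07,0,0,0],[0,0,-0.06,0,0,0],[0,0,-0.04,0,0,0],[0,0,-0.02,0,0,0],[0,0,0,0,0,0],[0,0,0,0,0,0]],
])

```text
time: 26.18
ee_pos: [0.502, 0.423, 0.2488]
eef_rot: [-3.141, 0.0, 1.566]
ft_force: [0.2, 1.3, -0.7]
finger_gap: 0.0588
finger_force: 64.4
```

Emit:
drive_tool([
  [[-0.03,0.008,0,0,0,0],[-0.05,0.007,0,0,0,0],[-0.07,0,0,0,0,0],[-0.07,0,0,0,0,0],[-0.07,0,0,0,0,0],[-0.07,0,0,0,0,0],[-0.05,0,0,0,0,0],[-0.03,0,0,0,0,0],[-0.01,0,0,0,0,0],[0,0,0.03,0,0,0],[0,0,0.03,0,0,0],[0,0,0.03,0,0,0],[0,0,0,0,0,0],[0,0,0,0,0,0],[0,0,0,0,0,0]],
])

```text
time: 27.43
ee_pos: [0.507, 0.2443, 0.213]
eef_rot: [-3.141, -0.0, 1.567]
ft_force: [0.0, 0.8, -0.0]
finger_gap: 0.0589
finger_force: 64.4
```

```bash
python3 - <<'E'
from h import *
np.set_printoptions(precision=4,suppress=True)
print(get_obs()['ee_pos'])
t=[]
for n in('scene','side'):
    im,d,C=shot(n,n+'1');P=cloud(d,C);Q=P.reshape(-1,3)
    for k,x,y,lo,hi in(('squat',.508,.243,.111,.123),('tall',.507,.007,.147,.16),('linerLow',.508,.243,.15,.165)):
        T=Q[(np.hypot(Q[:,0]-x,Q[:,1]-y)<.042)&(Q[:,2]>lo)&(Q[:,2]<hi)];print(n,k,len(T),circ(T))
    u,v=cv2.projectPoints(np.array([[.508,.243,.13]]),cv2.Rodrigues(np.linalg.inv(C[2])[:3,:3])[0],np.linalg.inv(C[2])[:3,3],C[0],C[1])[0].ravel()
    u,v=int(u),int(v);t.append(cv2.resize(im[v-45:v+45,u-45:u+45],(400,400),interpolation=2))
cv2.imwrite('pics/h1.png',np.hstack(t))
E
```

```text
[0.507  0.2443 0.213 ]
scene squat 88 [0.5104 0.242  0.0319]
scene tall 123 [0.509  0.0069 0.0265]
scene linerLow 48 [0.5085 0.2453 0.0226]
side squat 84 [0.5084 0.2389 0.0319]
side tall 111 [0.5077 0.0038 0.0263]
side linerLow 58 [0.5081 0.2432 0.0231]
```

View pics/h1.png

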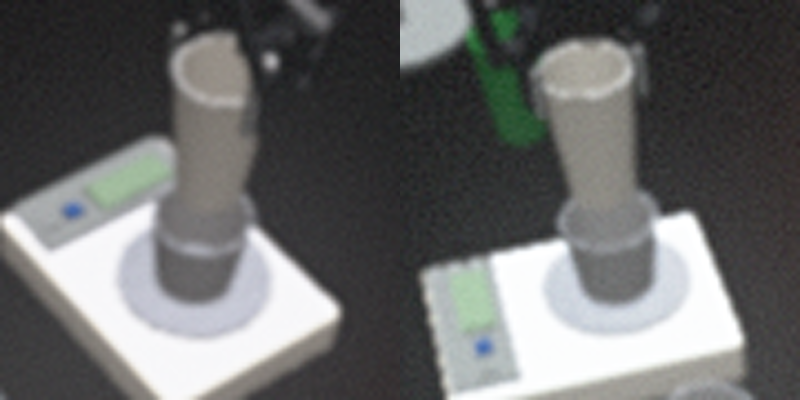

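The crops show the liner held upright above the squat cup, with its bottom just over the cup's rim in both views (scene (210,205), side (607,205)). The measured offset is about 2 mm in y.

Emit:
drive_tool([
  [[-0.004,0.003,0.02,0,0,0],[0,0,0.04,0,0,0],[0,0,0.04,0,0,0],[0,0,0.04,0,0,0],[0,0,0.02,0,0,0],[0,0,0.01,0,0,0],[0,0,0,0,0,0],[0,0,0,0,0,0],[0,0,0,0,0,0]],
])

```text
time: 28.28
ee_pos: [0.5088, 0.242, 0.146]
eef_rot: [3.141, -0.001, 1.566]
ft_force: [0.6, 0.5, -0.6]
finger_gap: 0.059
finger_force: 64.4
```

Emit:
drive_tool([
  [[0,0,0.012,0,0,0],[0,0,0.008,0,0,0],[0,0,0.005,0,0,0],[0,0,0,0,0,0],[0,0,0,0,0,0]],
])

```text
time: 28.7
ee_pos: [0.5084, 0.2417, 0.1351]
eef_rot: [-3.141, 0.0, 1.566]
ft_force: [-0.3, -0.6, -1.0]
finger_gap: 0.0588
finger_force: 64.4
```

Emit:
drive_tool([
  [[0,0,0.002,0,0,0],[0,0,0,0,0,0],[0,0,0,0,0,0]],
])

```text
time: 28.95
ee_pos: [0.5085, 0.2418, 0.1345]
eef_rot: [3.141, -0.0, 1.566]
ft_force: [0.1, 0.7, -0.8]
finger_gap: 0.0588
finger_force: 64.4
```

Emit:
drive_tool([
  [[0,0,0,0,0,0],[0,0,0,0,0,0],[0,0,0,0,0,0],[0,0,0,0,0,0],[0,0,-0.02,0,0,0],[0,0,-0.04,0,0,0],[0,0,-0.07,0,0,0],[0,0,-0.09,0,0,0],[0,0,-0.09,0,0,0],[0,0,-0.09,0,0,0],[-0.03,0.03,-0.02,0,0,0],[-0.05,0.05,0,0,0,0],[-0.07,0.06,0,0,0,0],[-0.08,0.06,0,0,0,0],[-0.08,0.06,0,0,0,0],[-0.07,0.06,0,0,0,0],[-0.05,0.05,0,0,0,0],[-0.02,0.02,0,0,0,0],[0,0,0,0,0,0],[0,0,0,0,0,0]],
], jaw=1)

```text
time: 30.62
ee_pos: [0.663, 0.0615, 0.3025]
eef_rot: [-3.141, -0.001, 1.566]
ft_force: [-0.6, 1.4, 0.8]
finger_gap: 0.0853
finger_force: 0.0
```

```bash
python3 wr.py w5 lid:.662:.1045:.011:.019:.04 knob:.6615:.1045:.038:.05:.02 tall:.507:.0075:.147:.17:.045 plate:.507:.0075:.056:.066:.07
python3 - <<'E'
from h import *
np.set_printoptions(precision=4,suppress=True)
t=[]
for n in('scene','side'):
    im,d,C=shot(n,n+'2');P=cloud(d,C);Q=P.reshape(-1,3)
    T=Q[(np.hypot(Q[:,0]-.508,Q[:,1]-.243)<.042)&(Q[:,2]>.15)];print(n,'liner top',np.percentile(T[:,2],[50,98]),circ(T[T[:,2]>.157]))
    T=Q[(np.hypot(Q[:,0]-.507,Q[:,1]-.007)<.042)&(Q[:,2]>.147)&(Q[:,2]<.17)];print(n,'tall',len(T),circ(T))
    u,v=cv2.projectPoints(np.array([[.508,.15,.1]]),cv2.Rodrigues(np.linalg.inv(C[2])[:3,:3])[0],np.linalg.inv(C[2])[:3,3],C[0],C[1])[0].ravel()
    u,v=int(u),int(v);t.append(cv2.resize(im[v-70:v+70,u-70:u+70],(400,400),interpolation=2))
cv2.imwrite('pics/h2.png',np.hstack(t))
E
```

```text
tcp [0.6626 0.0626 0.3028]
lid 1221 z 0.0147 outer [0.6623 0.1051 0.0298] pts [0.6622 0.1046 0.0227]
knob 166 z 0.0446 outer [0.662  0.1052 0.0092] pts [0.6619 0.1051 0.0068]
tall 734 z 0.1539 outer [0.5083 0.0077 0.0286] pts [0.5081 0.0077 0.0262]
plate 3623 z 0.0608 outer [ 0.4888 -0.0093  0.0439] pts [0.5049 0.0065 0.047 ]Traceback (most recent call last):
  File "<stdin>", line 6, in <module>
    return _quantile_unchecked(
        a, q, axis, out, overwrite_input, method, keepdims, weights)
    return _ureduce(a,
                    func=_quantile_ureduce_func,
    ...<5 lines>...
                    overwrite_input=overwrite_input,
                    method=method)
    r = func(a, **kwargs)
    result = _quantile(arr,
                       quantiles=q,
    ...<2 lines>...
                       out=out,
                       weights=wgt)
    slices_having_nans = np.isnan(arr[-1, ...])
                                  ~~~^^^^^^^^^
IndexError: index -1 is out of bounds for axis 0 with size 0
```

```bash
python3 - <<'E'
from h import *
np.set_printoptions(precision=4,suppress=True)
t=[]
for n in('scene','side'):
    im,d,C=shot(n,n+'2');P=cloud(d,C);Q=P.reshape(-1,3)
    T=Q[(np.hypot(Q[:,0]-.508,Q[:,1]-.243)<.042)&(Q[:,2]>.14)];print(n,'liner',len(T))
    if len(T)>20: print(np.percentile(T[:,2],[50,98]),circ(T[T[:,2]>.157]))
    t.append(cv2.resize(im,(400,300)))
cv2.imwrite('pics/h2.png',np.hstack(t))
E
```

```text
scene liner 4
side liner 239
[0.1531 0.1636] [0.5093 0.2394 0.029 ]
```

View pics/h2.png

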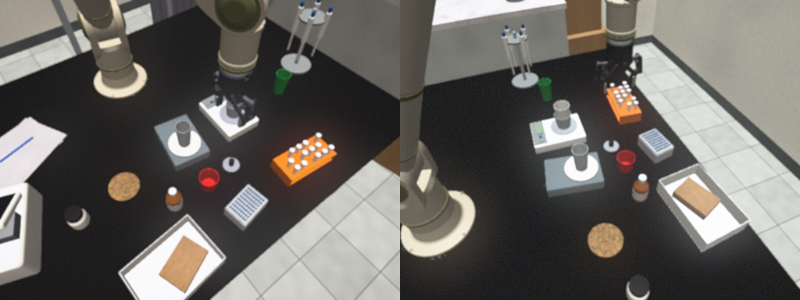

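The side view shows the liner down in the squat cup on the balance (560,115), rim at 0.164 as expected. The tall cup stands on the plate (578,160) and the lid is free at (610,145). The arm hides the balance from the scene camera.

Emit:
drive_tool([
  [[0.04,0,0.01,0,0,0],[0.046,0,0.04,0,0,0],[0.02,0,0.08,0,0,0],[0,0,0.09,0,0,0],[0,0,0.09,0,0,0],[0,0,0.09,0,0,0],[0,0,0.09,0,0,0],[0,0,0.08,0,0,0],[0,0,0.05,0,0,0],[0,0,0.03,0,0,0],[0,0,0.02,0,0,0],[0,0,0,0,0,0],[0,0,0,0,0,0],[0,0,0,0,0,0]],
])

```text
time: 31.98
ee_pos: [0.6646, 0.1038, 0.0361]
eef_rot: [3.139, -0.0, 1.566]
ft_force: [-0.3, 0.7, -0.8]
finger_gap: 0.0852
finger_force: 0.0
```

Emit:
drive_tool([
  [[0.003,-0.006,0.02,0,0,0],[0,0,0.015,0,0,0],[0,0,0.007,0,0,0],[0,0,0,0,0,0],[0,0,0,0,0,0]],
])

```text
time: 32.4
ee_pos: [0.6612, 0.1045, 0.0174]
eef_rot: [-3.141, 0.0, 1.566]
ft_force: [-0.9, -0.4, 0.2]
finger_gap: 0.0856
finger_force: 0.0
```

Emit:
drive_tool([
  [[0,0,-0.004,0,0,0],[0,0,0,0,0,0]],
])

```text
time: 32.57
ee_pos: [0.6616, 0.1046, 0.0197]
eef_rot: [3.141, -0.0, 1.566]
ft_force: [1.0, 0.1, 1.1]
finger_gap: 0.0853
finger_force: 0.0
```

Emit:
drive_tool([
  [[0,0,0,0,0,0],[0,0,0,0,0,0],[0,0,0,0,0,0],[0,0,0,0,0,0],[0,0,0,0,0,0],[0,0,0,0,0,0],[0,0,0,0,0,0],[0,0,0,0,0,0],[0,0,0,0,0,0],[0,0,0,0,0,0]],
], jaw=-1)

```text
time: 33.4
ee_pos: [0.6615, 0.1047, 0.0195]
eef_rot: [3.141, -0.0, 1.566]
ft_force: [-0.5, 0.0, 5.1]
finger_gap: 0.018
finger_force: 58.6
```

Emit:
drive_tool([
  [[0,0,-0.02,0,0,0],[0,0,-0.05,0,0,0],[0,0,-0.08,0,0,0],[0,0,-0.08,0,0,0],[0,0,-0.08,0,0,0],[0,0,-0.08,0,0,0],[0,0,-0.05,0,0,0],[0,0,-0.03,0,0,0],[0,0,0,0,0,0],[0,0,0,0,0,0],[0,0,0,0,0,0]],
])

```text
time: 34.32
ee_pos: [0.6605, 0.1041, 0.2055]
eef_rot: [-3.139, 0.001, 1.566]
ft_force: [-0.5, -1.1, -1.7]
finger_gap: 0.0181
finger_force: 58.6
```

Emit:
drive_tool([
  [[-0.01,-0.02,0,0,0,0],[-0.02,-0.04,0,0,0,0],[-0.04,-0.06,0,0,0,0],[-0.04,-0.06,0,0,0,0],[-0.04,-0.06,0,0,0,0],[-0.04,-0.06,0,0,0,0],[-0.03,-0.05,0,0,0,0],[-0.015,-0.025,0,0,0,0],[-0.007,-0.008,0,0,0,0],[0,0,0,0,0,0],[0,0,0,0,0,0],[0,0,0,0,0,0]],
])

```text
time: 35.32
ee_pos: [0.5089, 0.0095, 0.2072]
eef_rot: [3.141, -0.001, 1.567]
ft_force: [0.8, 0.5, -0.3]
finger_gap: 0.0181
finger_force: 58.7
```

```bash
python3 - <<'E'
from h import *
np.set_printoptions(precision=4,suppress=True)
print(get_obs()['ee_pos'])
t=[]
for n in('scene','side'):
    im,d,C=shot(n,n+'3');P=cloud(d,C);Q=P.reshape(-1,3)
    for k,lo,hi in(('tall',.147,.158),('lid',.19,.206)):
        T=Q[(np.hypot(Q[:,0]-.507,Q[:,1]-.007)<.045)&(Q[:,2]>lo)&(Q[:,2]<hi)];print(n,k,len(T),circ(T) if len(T)>8 else '')
    u,v=cv2.projectPoints(np.array([[.508,.007,.16]]),cv2.Rodrigues(np.linalg.inv(C[2])[:3,:3])[0],np.linalg.inv(C[2])[:3,3],C[0],C[1])[0].ravel()
    u,v=int(u),int(v);t.append(cv2.resize(im[v-45:v+45,u-45:u+45],(400,400),interpolation=2))
cv2.imwrite('pics/h3.png',np.hstack(t))
E
```

```text
[0.5089 0.0095 0.2072]
scene tall 77 [0.5089 0.007  0.0265]
scene lid 241 [0.5092 0.0106 0.0255]
side tall 81 [0.5077 0.0038 0.0263]
side lid 224 [0.5092 0.0098 0.0253]
```

View pics/h3.png

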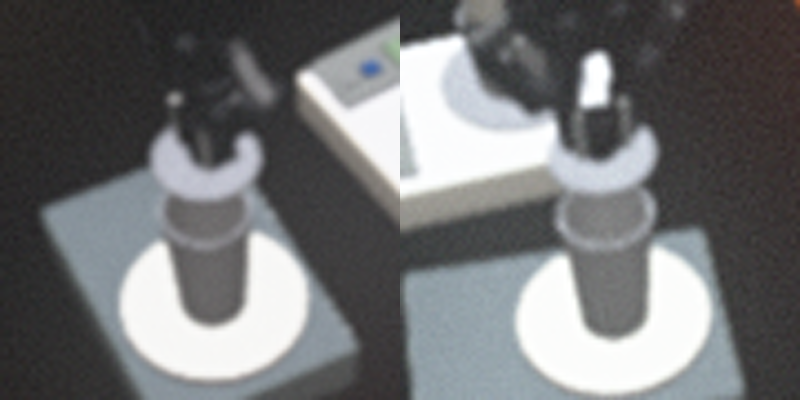

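The crops show the lid level above the tall cup (flange at (207,160) scene and (603,160) side, cup rim at (207,220) and (605,215)), with an offset of about 2.5 mm in y to take out.

Emit:
drive_tool([
  [[-0.007,-0.003,0.03,0,0,0],[0,0,0.025,0,0,0],[0,0,0.015,0,0,0],[0,0,0,0,0,0],[0,0,0,0,0,0],[0,0,0,0,0,0]],
])

```text
time: 35.92
ee_pos: [0.5067, 0.0061, 0.1794]
eef_rot: [3.142, -0.0, 1.566]
ft_force: [-0.3, -0.5, -0.8]
finger_gap: 0.0183
finger_force: 58.7
```

Emit:
drive_tool([
  [[0.001,0.002,0.012,0,0,0],[0,0,0.012,0,0,0],[0,0,0.007,0,0,0],[0,0,0,0,0,0],[0,0,0,0,0,0]],
])

```text
time: 36.33
ee_pos: [0.5072, 0.0061, 0.1666]
eef_rot: [-3.141, 0.0, 1.566]
ft_force: [-1.0, -0.3, -1.2]
finger_gap: 0.0183
finger_force: 58.7
```

Emit:
drive_tool([
  [[0,0,0.003,0,0,0],[0,0,0.002,0,0,0],[0,0,0,0,0,0],[0,0,0,0,0,0]],
])

```text
time: 36.67
ee_pos: [0.5073, 0.0061, 0.1649]
eef_rot: [3.142, 0.0, 1.566]
ft_force: [0.5, 0.2, -0.9]
finger_gap: 0.0177
finger_force: 58.7
```

Emit:
drive_tool([
  [[0,0,0.001,0,0,0],[0,0,0,0,0,0],[0,0,0,0,0,0],[0,0,0,0,0,0],[0,0,0,0,0,0],[0,0,0,0,0,0],[0,0,-0.02,0,0,0],[0,0,-0.04,0,0,0],[0,0,-0.08,0,0,0],[0,0,-0.09,0,0,0],[0,0,-0.09,0,0,0],[-0.05,0,-0.05,0,0,0],[-0.08,0,0,0,0,0],[-0.09,0,0,0,0,0],[-0.09,0,0,0,0,0],[-0.09,0,0,0,0,0],[-0.09,0,0,0,0,0],[-0.09,0,0,0,0,0],[-0.05,0,0,0,0,0],[0,0,0,0,0,0]],
], jaw=1)

```text
time: 38.33
ee_pos: [0.505, -0.2514, 0.3124]
eef_rot: [-3.141, 0.001, 1.559]
ft_force: [-1.3, -0.5, -0.2]
finger_gap: 0.0855
finger_force: 0.0
```

```bash
python3 - <<'E'
from h import *
np.set_printoptions(precision=4,suppress=True)
print(get_obs()['ee_pos'])
t=[]
for n in('scene','side'):
    im,d,C=shot(n,n+'4');P=cloud(d,C);Q=P.reshape(-1,3)
    for k,x,y,lo,hi in(('flange',.507,.007,.153,.166),('knob',.507,.007,.18,.2),('liner',.508,.242,.156,.172),('squat',.508,.242,.111,.123),('bottle',.666,-.148,.108,.125),('jar',.5235,-.424,.064,.08),('red',.6745,-.01,.05,.068),('green',.495,.525,.09,.11)):
        T=Q[(np.hypot(Q[:,0]-x,Q[:,1]-y)<.045)&(Q[:,2]>lo)&(Q[:,2]<hi)];print(n,k,len(T),*( (circ(T),np.percentile(T[:,2],[5,50,95]))if len(T)>8 else ''))
        if k=='flange' and len(T)>8: # plane tilt
            A=np.c_[T[:,:2]-T[:,:2].mean(0),np.ones(len(T))];print(' tilt',np.linalg.lstsq(A,T[:,2],rcond=None)[0])
    u,v=cv2.projectPoints(np.array([[.508,.12,.12]]),cv2.Rodrigues(np.linalg.inv(C[2])[:3,:3])[0],np.linalg.inv(C[2])[:3,3],C[0],C[1])[0].ravel()
    u,v=int(u),int(v);t.append(cv2.resize(im[v-65:v+65,u-65:u+65],(400,400),interpolation=2))
cv2.imwrite('pics/h4.png',np.hstack(t))
E
```

```text
[ 0.505  -0.2514  0.3124]
scene flange 288 [0.5064 0.0072 0.024 ] [0.1567 0.159  0.1612]
 tilt [-0.0068  0.0032  0.159 ]
scene knob 52 [0.5099 0.0055 0.0075] [0.1814 0.1882 0.1902]
scene liner 111 [0.5107 0.2418 0.0287] [0.1565 0.1604 0.1647]
scene squat 136 [0.512  0.2406 0.0286] [0.1116 0.1178 0.1218]
scene bottle 84 [ 0.6665 -0.1479  0.0089] [0.11   0.1148 0.117 ]
scene jar 398 [ 0.5247 -0.4228  0.0191] [0.067  0.0702 0.0725]
scene red 143 [ 0.6756 -0.0085  0.0321] [0.051  0.0576 0.0615]
scene green 120 [0.4946 0.5265 0.0289] [0.0903 0.0969 0.1025]
side flange 145 [0.5069 0.0079 0.0226] [0.1564 0.1583 0.1599]
 tilt [ 0.0099 -0.0119  0.1583]
side knob 48 [0.5074 0.0018 0.0075] [0.1818 0.1872 0.1895]
side liner 93 [0.5093 0.2391 0.0291] [0.1563 0.1607 0.1638]
side squat 102 [0.5085 0.2403 0.0312] [0.1117 0.1169 0.1215]
side bottle 76 [ 0.6662 -0.1485  0.009 ] [0.1094 0.1151 0.1174]
side jar 598 [ 0.5227 -0.4252  0.0187] [0.0675 0.0699 0.0722]
side red 21 [-234.0282 -121.6717  264.329 ] [0.0514 0.0569 0.0599]
side green 80 [0.495  0.5242 0.0292] [0.0912 0.0962 0.1001]
```

View pics/h4.png

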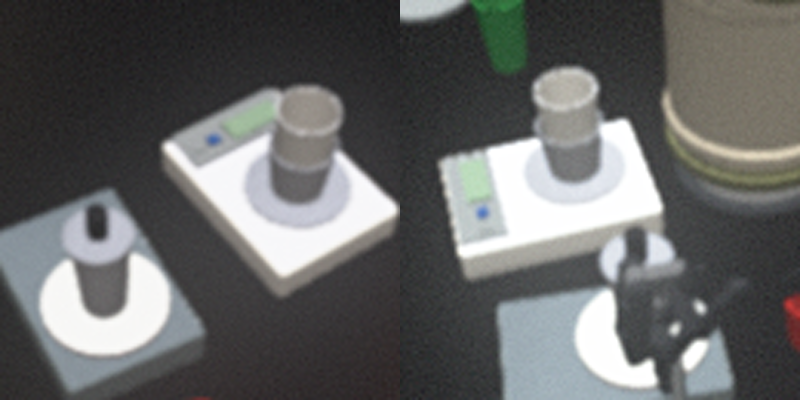

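The crops show the lid level on the tall cup on the plate (flange at 0.159, knob top at 0.189), and the liner down in the squat cup on the pan (rim at 0.164). The bottle and jar have not moved.

```bash
python3 -c "from rig import finish_job;print(finish_job())"
```

```text
the job is handed in; nothing more can be done
None
```

The job is handed in at about 38 s: the tall cup with its lid seated stands in the middle of the stirrer plate, the squat cup with the liner fully down stands in the middle of the balance pan, and the bottle and jar were not moved.

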